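Restock the condiment station

ROBOT

A 7-joint arm with a two-finger parallel gripper is mounted at the origin on a cart in front of the work surface, level with it; the furniture and walls round the work are solid. World frame = base frame: x ahead of the robot, y to its left, z up, the work surface at z = 0. Lengths are in m, angles in rad, forces in N, time in s.
With the tool pointing down it reaches from about 0.4 to 0.925 m from the base axis. Payload 4.1 kg.
Tool frame: the origin (TCP) lies on the mounting face of the last link; the fingertips stand 173 mm ahead of it and the grasp point (between the pads) lies 155 mm ahead of it; z points along the fingers, y is the line along which they close (so a half turn about z gives the same grasp; the last joint's range is limited). The gripper opens to 85 mm and grips with 20 to 120 N. Pads are 22 mm wide; open, the fingers measure 114 mm over their backs; the gripper's body (76 mm by 85 mm) begins 54 mm behind the grasp point. The pads swing forward as they close: fully open they stand 13 mm farther back than shut.
Start: joints at [1.064, 0.398, 0.045, 1.537, -0.019, 1.207, -0.051], TCP at [0.258, -0.597, 0.405] pointing down, gripper open.
Joint ranges: [-2.82, 2.82], [-0.49, 2.23], [-1.37, 1.46], [0, 2.46], [-1.36, 4.5], [0.23, 2], [-2.94, 2.94]. Speed limits (rad/s): [2.57, 2.57, 3.14, 3.14, 3.14, 3.14, 3.14].

INTERFACE

Orientations are given as a rotation vector (axis times angle).
In Python, from station import bot, eyes, sign_off, nets gives the robot as it stands.
- The arm moves only by the tool servo_tool, never from a script. Its argument "increments" is one flat list of numbers, 6 for each row, row after row: the shift along the world's x, y, z as a fraction of full scale, then the turn, a rotation vector about the world's x, y, z as a fraction of full scale. In form: [dx, dy, dz, wx, wy, wz, dx, dy, dz, wx, wy, wz, ...]. A call has exactly 5 rows; each row is the pose to reach, as a shift and turn from the pose commanded when the call began; what a row does not reach only later rows make up. Full scale, the value 1, is 0.08 m for a shift and 45 degrees for a turn. A row lasts 1/8 s, in which the tool goes at most 62.5 mm and 10.7 degrees, less where a joint would pass 70% of its speed; a pose out of reach is approached as far as the arm can. A call with a number of a shift or a turn outside -1 to 1 is refused whole. A call with a gripper value outside its range is refused whole. "fingers" is the opening, from -1 (shut) to 1 (fully open), set as the call begins (left out, the last holds). The fingers move at their own pace and stop on an object; the grip force is fixed at half the most. Time passes only in rows, so rows that repeat a pose let the fingers close, or fill a call up. It gives the time, the measured TCP pose, the force, the opening and the grip force at its end, in the units of the state.
- bot.get_obs(): the state, without advancing time (a new reading comes with each control period).
- eyes.capture(name): name is "scene" or "top"; returns (picture, depth): 400x640x3 uint8, red, green, blue; 400x640 float32, m along the optical axis (not along the pixel's ray), 0 where there is no reading.
- eyes.camera_params(name): a dict with "fov_y" (degrees; the focal length in pixels is half the picture's height over the tangent of half this angle, whatever the lens; pixels are square), "cx", "cy" (the principal point, pixels), "position" and "rotation" of the camera in the world. Camera axes: x right, y down, z forward; pixel columns grow to the right and rows downward; lengths in m; the calibration is good to about 2 mm. A picture is of the moment at which its call begins. camera_params takes no time and is no camera call.
- sign_off(): hands the job in; it is judged then, once.
Trained networks look in the newest picture that a camera, given by its name, has taken for a name from the list of things; names that differ only in an ending like _2 or _b are one class to them, and where a whole thing is asked for, a point or a joint stands for the part that bears it (a point fixed in the world has none). Each returns a list of dicts, best first, with "confidence" (0 to 1); they miss things now and then, are a little off and sometimes report something else, mostly with a low value. They report only what shows in the picture. A call takes as long as a camera call. They do not tell look-alikes from the thing itself.
- nets.recognise(camera, target): "position" ([x, y, z] in m, in world coordinates, good to about 4 mm: the middle of the surface that is visible of it).
The state is a dict: "t": time; "joints": joint angles; "qvel": joint speeds; "effort": joint torques, N m; "ee_pos": TCP position; "tcp_rot": TCP orientation; "wrist_force": force on the tool from outside, world axes, zero at the start; "torque": the same for the moment, N m; "opening": opening from 0.0 (shut) to 1.0 (fully open); "finger_force": force on a finger pad.
Only numpy, scipy, OpenCV 4.12 (cv2) and the standard library are available. Lean on these libraries where they do the work, as an engineer would, in place of code of your own. Each camera call takes 0.05 s, during which the arm holds its last target. There are 200 camera calls.

TASK

Put the preserves and mills back in their places for breakfast. Stock the sloped lane with both jars, so that one stands against the stop at the low end and the other right behind it; then stand the taller wooden mill in the square coaster and the shorter one in the round coaster, each flat inside the rim. Do the two jars before the mills, tip nothing over, and leave the cheese alone.

Things in the scene. Friction and masses are not known exactly. Their poses are not given: they have to be found in the camera images.
- jar_a: a small closed preserve jar of glass with a green lid, upright, round, 60 mm across and 75 mm high, about 0.3 kg; origin at the centre of its underside, z up its axis. It can be gripped anywhere on its side.
- jar_b: a small closed preserve jar of glass with a red lid, upright, round, 59 mm across and 75 mm high, about 0.3 kg; origin at the centre of its underside, z up its axis. It can be gripped anywhere on its side.
- tall_mill: the taller turned brown wooden mill, upright, 160 mm high, 52 mm across at its foot; origin at the centre of its underside, z up its axis. Its head, from 114 to 151 mm up, is 42 mm across and is a good place to grip; about 0.22 kg. Head and body are one solid piece here.
- short_mill: the shorter turned brown wooden mill, upright, 140 mm high, 52 mm across at its foot; origin at the centre of its underside, z up its axis. Its head, from 94 to 131 mm up, is 42 mm across and is a good place to grip; about 0.22 kg. Head and body are one solid piece here.
- flow_lane: fixed sloped lane: slick white floor between pale wooden rails 80 mm apart inside, 8 mm thick, 18 mm above the floor. Origin at worktop level, midway along and across; x runs to the high open end. At the low end (-x) a wooden stop 48 mm above the floor. Floor is 12 mm above the worktop at x = -120 mm, rising at 13 deg to 67 mm at +120. Jars at rest: origin at x = -84 (at the stop) and -27.
- lane_load (a point): point on the lane floor, mid-width, 50 mm uphill of the lane's middle: a good place to set a jar down. A jar let go upright on the floor slides by itself to the stop or to the jar already there. Held upright (feet 48 to 57 mm across), it touches with its uphill edge, its underside's centre 5 to 7 mm above this point, and leans back 13 deg when let go.
- square_coaster: a square rimmed wooden coaster, 86 mm outside, 74 mm inside, rim 14 mm high, inner floor 5 mm above its underside; fixed, in one end of a long black tray with a 12 mm edge. Origin at the centre of its underside, 3 mm above the worktop.
- round_coaster: a round rimmed wooden coaster, 86 mm in diameter, 74 mm inside, rim 14 mm high, inner floor 5 mm above its underside; fixed, in the other end of the same black tray, about 120 mm from the square one. Origin at the centre of its underside, 3 mm above the worktop.
- cheese: a yellow block of cheese, 36 x 55 x 30 mm, standing among the jars and mills; not part of the job, leave it where it is. Origin at the centre of its underside.
There are look-alikes about, which are no part of the job. Leave any pink or yellow look-alike of the square_coaster alone.

How it is judged:
By the outcome, as a careful person would: the job done as asked, in the order asked, and still so for the second after the job is handed in, with the robot touching nothing.
It also fails if it takes over 125 s, if anything falls off the work surface, if the arm or the gripper's body presses on something with over 40 N, if the wrist force passes 120 N, or if a joint passes its speed limit or range.

## Working session

There is one attempt and no reset: what is moved stays moved. The work goes in short steps, Python scripts to look and compute and a tool call to move; the robot and the scene stay as the last step left them, time stands still between calls to the robot, and variables do not carry over. Pictures are saved under pics/ and viewed, at most 14 in all, crops included, and the job is handed in when it is done.

Besides the shell and the picture viewer there is one more tool, called after "Emit:" as name(argument=value, ...) on one line, values as JSON. servo_tool: Moves the arm, as the interface text tells. Shift numbers are shares of 0.08 m and turn numbers shares of 45 degrees, none past 1 either way. Its arguments: {"type":"object","properties":{"increments":{"type":"array","items":{"type":"number","minimum":-1,"maximum":1}},"fingers":{"type":"number"}},"required":["increments"]}

```bash
ls; mkdir -p pics
cat > h.py <<'E'
import numpy as np, cv2
from station import bot, eyes, sign_off, nets
def cloud(cam):
    im,d=eyes.capture(cam); p=eyes.camera_params(cam)
    f=200/np.tan(np.radians(p["fov_y"])/2)
    v,u=np.mgrid[0:400,0:640]
    c=np.stack([(u-p["cx"])*d/f,(v-p["cy"])*d/f,d],-1)
    R=np.array(p["rotation"]); 
    w=c@R.T+np.array(p["position"]); w[d==0]=np.nan
    return im,w
E
python3 - <<'E'
from h import *
for c in ("scene","top"):
    im,w=cloud(c); np.save(f"{c}.npy",w); cv2.imwrite(f"pics/{c}0.png",im[:,:,::-1])
    p=eyes.camera_params(c); print(c,p["fov_y"],np.round(p["position"],3),np.round(p["rotation"],3).tolist())
    for t in ("jar_a","tall_mill","short_mill","flow_lane","square_coaster","round_coaster","cheese"):
        print(t,[(np.round(r["position"],3).tolist(),round(r["confidence"],2)) for r in nets.recognise(c,t)])
s=bot.get_obs();print(s)
E
```

```text
picsTraceback (most recent call last):
  File "<stdin>", line 3, in <module>
  File "h.py", line 9, in cloud
    w=c@R.T+np.array(p["position"]); w[d==0]=np.nan
      ~~~~~^~~~~~~~~~~~~~~~~~~~~~~~
ValueError: operands could not be broadcast together with shapes (400,640) (3,)
```

```bash
sed -i 's/R=np.array(p\["rotation"\]);/R=cv2.Rodrigues(np.array(p["rotation"],float))[0]/' h.py
python3 - <<'E'
from h import *
for c in ("scene","top"):
    p=eyes.camera_params(c); print(c,p["fov_y"],p["position"],p["rotation"])
    im,w=cloud(c); np.save(f"{c}.npy",w); cv2.imwrite(f"pics/{c}0.png",im[:,:,::-1])
    for t in ("jar_a","tall_mill","short_mill","flow_lane","square_coaster","round_coaster","cheese"):
        print(t,[(np.round(r["position"],3).tolist(),round(r["confidence"],2)) for r in nets.recognise(c,t)])
s=bot.get_obs();print(s)
E
```

```text
scene 53.46823900202527 [-0.00244502  0.73224974  0.76558981] [-0.78752879  2.50105307 -1.23113615]
jar_a [([0.668, -0.08, 0.05], 0.73), ([0.559, 0.019, 0.054], 0.59), ([0.507, 0.29, 0.045], 0.16)]
tall_mill [([0.442, -0.068, 0.079], 0.86)]
short_mill [([0.666, 0.087, 0.072], 0.86), ([0.667, -0.079, 0.055], 0.42)]
flow_lane [([0.508, 0.29, 0.049], 0.9)]
square_coaster [([0.5, -0.37, 0.01], 0.73), ([0.324, -0.346, 0.005], 0.64), ([0.693, -0.302, 0.012], 0.58)]
round_coaster [([0.5, -0.265, 0.008], 0.47)]
cheese [([0.445, 0.095, 0.034], 0.77)]
top 52.15084376289729 [ 0.42305396 -0.03024054  1.21811695] [-2.16963618  2.19745097 -0.07303448]
jar_a [([0.568, 0.005, 0.075], 0.68), ([0.669, -0.099, 0.07], 0.61)]
tall_mill [([0.456, -0.085, 0.141], 0.82)]
short_mill [([0.668, 0.068, 0.11], 0.58)]
flow_lane [([0.513, 0.288, 0.038], 0.93)]
square_coaster [([0.323, -0.343, 0.008], 0.83), ([0.696, -0.308, 0.007], 0.73), ([0.502, -0.367, 0.008], 0.57)]
round_coaster [([0.519, -0.256, 0.005], 0.7)]
cheese [([0.452, 0.081, 0.033], 0.65)]
{'t': 0.85, 'joints': array([ 1.06398677,  0.39839037,  0.04508535,  1.53656978, -0.018696  ,
        1.2068975 , -0.05069862]), 'qvel': array([-0.00101733, -0.00026031,  0.00115335,  0.00046051,  0.00072727,
        0.00043811,  0.00035878]), 'effort': array([-7.50669824e-04, -4.74987924e+01,  1.36232492e+00, -2.54515386e+01,
        1.16247576e-02,  9.44201311e-04,  4.56035316e-07]), 'ee_pos': array([ 0.25783547, -0.59669941,  0.40476611]), 'tcp_rot': array([3.07632913e+00, 6.36263666e-01, 4.29054019e-05]), 'wrist_force': array([-0.53382647, -0.1845016 ,  0.40263881]), 'torque': array([ 0.00309527,  0.00428173, -0.00212888]), 'finger_force': 0.0, 'opening': 1.002397235025849}
```

View pics/top0.png

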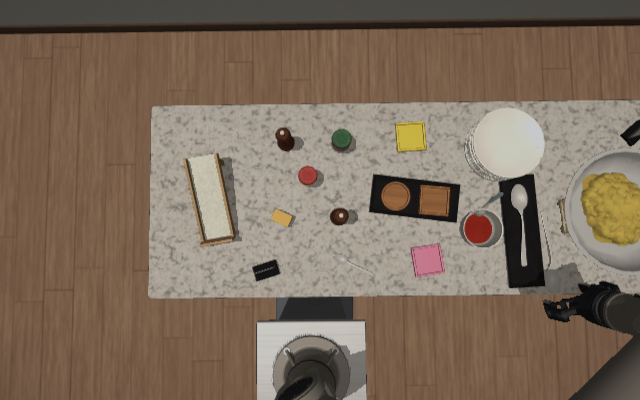

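View pics/scene0.png

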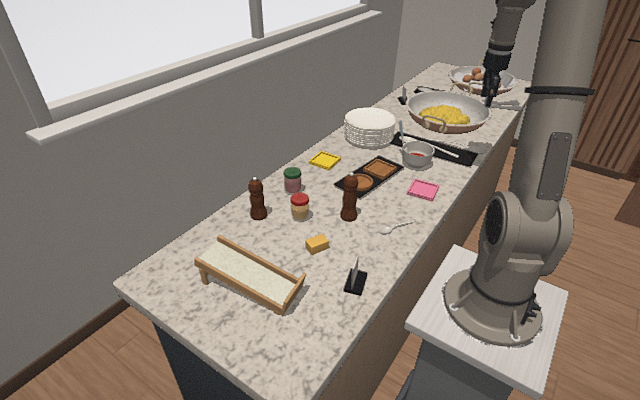

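The top view shows the jars at (341,139) green and (308,175) red, mills at (285,138) and (340,216), the lane at (210,198), the black tray with round (395,196) and square (434,200) coasters, and pink/yellow decoys. The scene view agrees. Next I'll measure precisely from depth.

```bash
cat > m.py <<'E'
from h import *
T=np.load("top.npy");S=np.load("scene.npy")
P=np.vstack([T.reshape(-1,3),S.reshape(-1,3)]);P=P[~np.isnan(P[:,0])]
from scipy.optimize import least_squares
def fit(c,z0,z1,rad=.045,r=None):
    out=[]
    for Q in (T,S):
        Q=Q.reshape(-1,3); q=Q[(np.hypot(*(Q[:,:2]-c).T)<rad)&(Q[:,2]>z0)&(Q[:,2]<z1)]
        if len(q)<8: out.append(None);continue
        f=least_squares(lambda a:np.hypot(q[:,0]-a[0],q[:,1]-a[1])-r,c,loss="soft_l1",f_scale=.002).x
        out.append((np.round(f,4).tolist(),len(q),np.round(np.median(q,0),3).tolist()))
    return out
if __name__=="__main__":
    for n,c in (("ja",(.67,-.09)),("jb",(.565,.01)),("mA",(.452,-.08)),("mB",(.668,.075))):
        m=np.hypot(*(P[:,:2]-c).T)<.05
        print(n,"zmax",np.sort(P[m,2])[-5:].round(4))
    print("ja",fit((.67,-.09),.01,.055,r=.03)); print("jb",fit((.565,.01),.01,.055,r=.0295))
    for n,c in (("A",(.452,-.08)),("B",(.668,.075))):
        for z in ((.005,.02),(.095,.11),(.115,.13),(.13,.15)): print(n,z,fit(c,*z,r=.026 if z[0]<.02 else .021))
    Q=T.reshape(-1,3)
    # top faces
    for n,c,z in (("ja",(.67,-.09),.066),("jb",(.565,.01),.066),("A",(.452,-.08),.12),("B",(.668,.075),.1)):
        q=Q[(np.hypot(*(Q[:,:2]-c).T)<.05)&(Q[:,2]>z)]; print(n,"toptop",len(q),q.mean(0).round(4),q.min(0).round(3),q.max(0).round(3))
    # lane
    q=Q[(Q[:,1]>.2)&(Q[:,1]<.36)&(Q[:,0]>.36)&(Q[:,0]<.68)&(Q[:,2]>.008)]
    r=cv2.minAreaRect((q[:,:2]*1000).astype(np.float32)); print("lane",r,cv2.boxPoints(r))
    for n,x0,x1,y0,y1 in (("tray",.4,.6,-.46,-.16),):
        q=Q[(Q[:,0]>x0)&(Q[:,0]<x1)&(Q[:,1]>y0)&(Q[:,1]<y1)&(Q[:,2]>.006)&(Q[:,2]<.03)]
        r=cv2.minAreaRect((q[:,:2]*1000).astype(np.float32)); print(n,r)
    im=cv2.imread("pics/top0.png")
    # coasters by colour (brown)
    hsv=cv2.cvtColor(im,cv2.COLOR_BGR2HSV); mk=((hsv[...,1]>100)&(hsv[...,0]<20)&(hsv[...,2]>60)).astype(np.uint8); mk[:150]=0;mk[230:]=0;mk[:,:365]=0;mk[:,465:]=0
    k,lab,st,ce=cv2.connectedComponentsWithStats(mk)
    for i in range(1,k):
        if st[i,4]>100:
            q=T[lab==i]; q=q[~np.isnan(q[:,0])]
            r=cv2.minAreaRect((q[:,:2]*1000).astype(np.float32)); print("coaster",st[i],ce[i],q.mean(0).round(4),r)
    print("px",T[198,210],T[160,205],T[235,217])
E
python3 m.py
```

```text
ja zmax [0.0792 0.0795 0.0797 0.0798 0.0811]
jb zmax [0.0799 0.0803 0.0804 0.0807 0.0809]
mA zmax [0.1593 0.16   0.1605 0.1607 0.1643]
mB zmax [0.14   0.1405 0.1411 0.1413 0.142 ]
ja [([0.6765, -0.0962], 82, [0.651, -0.089, 0.04]), ([0.6778, -0.0951], 221, [0.659, -0.073, 0.035])]
jb [([0.5731, 0.0027], 34, [0.55, -0.005, 0.05]), ([0.5744, 0.0013], 224, [0.557, 0.024, 0.037])]
A (0.005, 0.02) [([0.454, -0.0867], 23, [0.449, -0.068, 0.013]), ([0.4566, -0.0858], 77, [0.444, -0.065, 0.014])]
A (0.095, 0.11) [None, ([0.4582, -0.0882], 47, [0.448, -0.07, 0.102])]
A (0.115, 0.13) [([0.4544, -0.086], 11, [0.464, -0.08, 0.129]), ([0.4567, -0.0851], 60, [0.448, -0.069, 0.124])]
A (0.13, 0.15) [([0.4572, -0.0881], 167, [0.453, -0.085, 0.143]), ([0.4582, -0.0891], 121, [0.45, -0.074, 0.141])]
B (0.005, 0.02) [([0.6795, 0.068], 39, [0.659, 0.063, 0.014]), ([0.6814, 0.0683], 74, [0.663, 0.085, 0.013])]
B (0.095, 0.11) [([0.6789, 0.0675], 17, [0.666, 0.056, 0.107]), ([0.6811, 0.0689], 60, [0.665, 0.082, 0.103])]
B (0.115, 0.13) [([0.6843, 0.0712], 132, [0.675, 0.065, 0.124]), ([0.6621, 0.0914], 86
[... 544 characters left out ...]
453), 8.903563499450684) [[372.4776  312.76932]
 [395.5036  165.78848]
 [646.7142  205.14304]
 [623.6882  352.12387]]
tray ((496.031005859375, -313.135986328125), (190.50668334960938, 290.9150695800781), 0.762320876121521)
coaster [381 181  30  30 685] [395.38394161 195.63211679] [ 0.5125 -0.2567  0.0102] ((512.2920532226562, -258.10076904296875), (86.42500305175781, 87.4090347290039), 44.18709182739258)
coaster [418 185  32  32 887] [433.96956032 200.06877114] [ 0.4978 -0.3702  0.0109] ((497.7859802246094, -371.3988952636719), (91.39568328857422, 87.52228546142578), 84.28784942626953)
px [0.51004207 0.28393807 0.04366449] [0.61647206 0.29184511 0.06965894] [0.40300253 0.27035652 0.01510083]
```

Run:
```python
import cv2
a=cv2.imread("pics/top0.png")
cv2.imwrite("pics/c1.png",cv2.resize(a[110:290,170:470],None,fx=2.6,fy=2.6,interpolation=cv2.INTER_CUBIC))
```

```text
(no output)
```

View pics/c1.png

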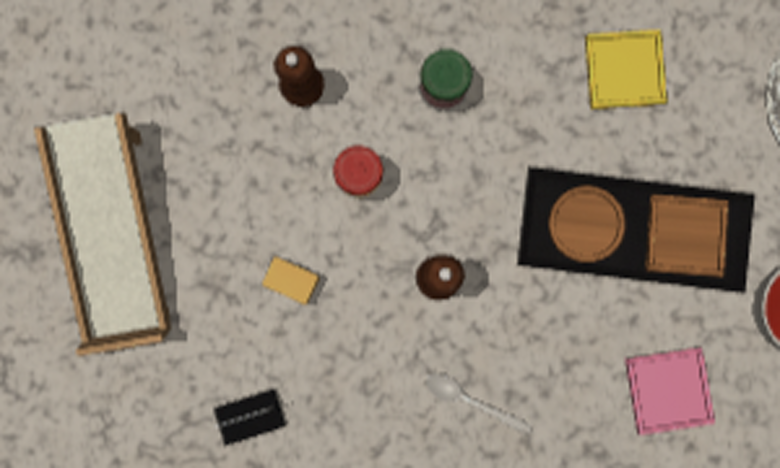

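Mills are told apart by height: the one at (0.457,-0.087) is 160 mm, so tall, and the one at (0.680,0.068) is 140 mm, so short. Now the lane axis and coaster centres, more exactly.

```bash
cat > lane.py <<'E'
from h import *
T=np.load("top.npy");S=np.load("scene.npy")
for n,W in (("top",T),("scene",S)):
    im=cv2.imread(f"pics/{n}0.png"); hsv=cv2.cvtColor(im,cv2.COLOR_BGR2HSV)
    reg=(W[...,0]>.36)&(W[...,0]<.67)&(W[...,1]>.2)&(W[...,1]<.37)&(W[...,2]>.008)
    wood=reg&(hsv[...,1]>90); fl=reg&(hsv[...,1]<60)&(hsv[...,2]>150)
    q=W[fl]; 
    for _ in range(4):
        A=np.c_[q[:,:2],np.ones(len(q))]; pl=np.linalg.lstsq(A,q[:,2],rcond=None)[0]; e=abs(A@pl-q[:,2]); q=q[e<max(.003,2*np.median(e))]
    slope=np.degrees(np.arctan(np.hypot(*pl[:2]))); yaw=np.arctan2(pl[1],pl[0])
    w=W[wood]; 
    ax=lambda yw:np.array([[np.cos(yw),np.sin(yw)],[-np.sin(yw),np.cos(yw)]])
    h=w[:,2]-np.c_[w[:,:2],np.ones(len(w))]@pl
    t=w[(h>.013)&(h<.023)]
    # yaw from rails: fit to |v|=44 mm about centre line
    from scipy.optimize import least_squares
    f=least_squares(lambda p:abs((t[:,:2]-[.51,.28])@ax(p[0])[1]-p[1])-.044,[.1,0],loss="soft_l1",f_scale=.003).x
    uv=(t[:,:2]-[.51,.28])@ax(f[0]).T; st=(w[h>.035][:,:2]-[.51,.28])@ax(f[0]).T
    # where floor plane is z=.0395 along midline -> origin
    c0=np.array([.51,.28])+ax(f[0])[1]*f[1]; d=ax(f[0])[0]
    s=(.0395-(c0@pl[:2]+pl[2]))/(d@pl[:2])
    print(n,"slope",slope,"yawplane",np.degrees(yaw),"yawrail",np.degrees(f[0]),"u range",np.percentile(uv[:,0],[1,99]),"stop u",np.percentile(st[:,0],[2,98]) if len(st) else None,"mid c0",c0,"origin by height",c0+s*d,len(t))
im=cv2.imread("pics/scene0.png"); hsv=cv2.cvtColor(im,cv2.COLOR_BGR2HSV)
for n,W in (("top",T),("scene",S)):
    im=cv2.imread(f"pics/{n}0.png"); hsv=cv2.cvtColor(im,cv2.COLOR_BGR2HSV)
    for c in ((.5123,-.258),(.498,-.371)):
        m=(np.hypot(W[...,0]-c[0],W[...,1]-c[1])<.075)&(hsv[...,1]>100)&(hsv[...,0]<20)&(hsv[...,2]>60)
        k,lab,st,ce=cv2.connectedComponentsWithStats(m.astype(np.uint8)); i=1+np.argmin([np.linalg.norm(np.nanmean(W[lab==i],0)[:2]-c) + (st[i,4]<150) for i in range(1,k)])
        q=W[lab==i]; a=(q[:,:2].min(0)+q[:,:2].max(0))/2
        print(n,c,"mean",q.mean(0).round(4),"mid",a.round(4),cv2.minAreaRect((q[:,:2]*1000).astype(np.float32)))
E
python3 lane.py
```

```text
top slope 12.866827418268755 yawplane 9.725642693032283 yawrail 9.265568566336478 u range [-0.1174801  0.1143949] stop u [-0.13025066 -0.12034675] mid c0 [0.50942729 0.28351056] origin by height [0.5085823  0.28337271] 465
scene slope 12.924344203541374 yawplane 10.546472834055706 yawrail 9.26557626470953 u range [-0.12287001  0.11627497] stop u [-0.12932436 -0.12289548] mid c0 [0.50870273 0.28795188] origin by height [0.50886537 0.28797842] 669
top (0.5123, -0.258) mean [ 0.5125 -0.2567  0.0102] mid [ 0.5129 -0.2576] ((512.2920532226562, -258.10076904296875), (86.42500305175781, 87.4090347290039), 44.18709182739258)
top (0.498, -0.371) mean [ 0.4978 -0.3702  0.0109] mid [ 0.4968 -0.3709] ((497.7859802246094, -371.3988952636719), (91.39568328857422, 87.52228546142578), 84.28784942626953)
scene (0.5123, -0.258) mean [ 0.5041 -0.2621  0.0101] mid [ 0.5145 -0.265 ] ((508.81793212890625, -272.6883850097656), (62.69136428833008, 109.42604064941406), 36.453155517578125)
scene (0.498, -0.371) mean [ 0.4994 -0.3668  0.0103] mid [ 0.5016 -0.3768] ((503.3699035644531, -377.8108825683594), (113.59996032714844, 96.79393768310547), 84.54473114013672)
```

Emit:
servo_tool(increments=[0.1, 0.2, -0.02, 0, 0, -0.06, 0.2, 0.4, -0.04, 0, 0, -0.12, 0.3, 0.6, -0.06, 0, 0, -0.19, 0.4, 0.8, -0.08, 0, 0, -0.25, 0.5, 1, -0.1, 0, 0, -0.313], fingers=1)

```text
t: 1.48
ee_pos: [0.2981, -0.5162, 0.3968]
tcp_rot: [3.131, 0.252, 0.0]
wrist_force: [0.7, 0.5, 0.8]
opening: 0.998
finger_force: 0.0
```

Emit:
servo_tool(increments=[0.1, 0.2, -0.02, 0, 0, 0, 0.2, 0.4, -0.04, 0, 0, 0, 0.3, 0.6, -0.06, 0, 0, 0, 0.4, 0.8, -0.08, 0, 0, 0, 0.5, 1, -0.1, 0, 0, 0])

```text
t: 2.1
ee_pos: [0.3383, -0.4356, 0.3887]
tcp_rot: [3.131, 0.254, 0.0]
wrist_force: [0.7, -1.1, 0.3]
opening: 0.998
finger_force: 0.0
```

Emit:
servo_tool(increments=[0.1, 0.2, -0.02, 0, 0, 0, 0.2, 0.4, -0.04, 0, 0, 0, 0.3, 0.6, -0.06, 0, 0, 0, 0.4, 0.8, -0.08, 0, 0, 0, 0.5, 1, -0.1, 0, 0, 0])

```text
t: 2.72
ee_pos: [0.3783, -0.3556, 0.3807]
tcp_rot: [3.131, 0.254, 0.0]
wrist_force: [0.2, -0.1, -0.5]
opening: 0.998
finger_force: 0.0
```

Emit:
servo_tool(increments=[0.1, 0.2, -0.02, 0, 0, 0, 0.2, 0.4, -0.04, 0, 0, 0, 0.3, 0.6, -0.06, 0, 0, 0, 0.4, 0.8, -0.08, 0, 0, 0, 0.5, 1, -0.1, 0, 0, 0])

```text
t: 3.35
ee_pos: [0.4183, -0.2756, 0.3727]
tcp_rot: [3.131, 0.254, 0.0]
wrist_force: [0.3, -0.0, 0.1]
opening: 0.997
finger_force: 0.0
```

Emit:
servo_tool(increments=[0.1, 0.2, -0.02, 0, 0, 0, 0.2, 0.4, -0.04, 0, 0, 0, 0.3, 0.6, -0.06, 0, 0, 0, 0.4, 0.8, -0.08, 0, 0, 0, 0.5, 1, -0.1, 0, 0, 0])

```text
t: 3.98
ee_pos: [0.4582, -0.1956, 0.3646]
tcp_rot: [3.131, 0.254, -0.0]
wrist_force: [-0.1, -0.4, 0.1]
opening: 1.001
finger_force: 0.0
```

Emit:
servo_tool(increments=[0.1, 0.2, -0.02, 0, 0, 0, 0.2, 0.4, -0.04, 0, 0, 0, 0.3, 0.6, -0.06, 0, 0, 0, 0.4, 0.8, -0.08, 0, 0, 0, 0.5, 1, -0.1, 0, 0, 0])

```text
t: 4.6
ee_pos: [0.4981, -0.1156, 0.3566]
tcp_rot: [3.131, 0.254, 0.0]
wrist_force: [1.2, -0.1, -0.1]
opening: 1.0
finger_force: 0.0
```

Emit:
servo_tool(increments=[0.1, 0.2, -0.02, 0, 0, 0, 0.2, 0.4, -0.04, 0, 0, 0, 0.3, 0.6, -0.06, 0, 0, 0, 0.4, 0.8, -0.08, 0, 0, 0, 0.5, 1, -0.1, 0, 0, 0])

```text
t: 5.22
ee_pos: [0.5383, -0.0356, 0.3486]
tcp_rot: [3.131, 0.254, 0.0]
wrist_force: [-0.4, -0.2, -0.5]
opening: 1.0
finger_force: 0.0
```

Emit:
servo_tool(increments=[0.1, 0.1, -0.1, 0, 0, 0, 0.2, 0.2, -0.3, 0, 0, 0, 0.3, 0.35, -0.5, 0, 0, 0, 0.44, 0.47, -0.75, 0, 0, 0, 0.44, 0.47, -0.98, 0, 0, 0])

```text
t: 5.85
ee_pos: [0.5734, 0.0021, 0.2685]
tcp_rot: [-3.13, -0.257, 0.001]
wrist_force: [-1.8, -0.5, 0.7]
opening: 0.999
finger_force: 0.0
```

Emit:
servo_tool(increments=[0, 0, -0.25, 0, 0, 0, 0, 0, -0.45, 0, 0, 0, 0, 0, -0.65, 0, 0, 0, 0, 0, -0.8, 0, 0, 0, 0, 0, -0.9, 0, 0, 0])

```text
t: 6.48
ee_pos: [0.5729, 0.0008, 0.1976]
tcp_rot: [3.131, 0.254, -0.001]
wrist_force: [-0.3, 0.7, 0.4]
opening: 1.001
finger_force: 0.0
```

Emit:
servo_tool(increments=[0, 0, 0, 0, 0, 0, 0, 0, 0, 0, 0, 0, 0, 0, 0, 0, 0, 0, 0, 0, 0, 0, 0, 0, 0, 0, 0, 0, 0, 0], fingers=-1)

```text
t: 7.1
ee_pos: [0.5733, 0.0015, 0.1995]
tcp_rot: [-3.131, -0.255, -0.002]
wrist_force: [-1.7, 0.8, 5.8]
opening: 0.64
finger_force: 63.7
```

Emit:
servo_tool(increments=[0, 0, 0.15, 0, 0, 0, 0, 0, 0.35, 0, 0, 0, 0, 0, 0.6, 0, 0, 0, 0, 0, 0.8, 0, 0, 0, 0, 0, 1, 0, 0, 0])

```text
t: 7.72
ee_pos: [0.5729, 0.0008, 0.2795]
tcp_rot: [3.131, 0.254, 0.001]
wrist_force: [-1.1, 0.7, -3.6]
opening: 0.642
finger_force: 64.2
```

Emit:
servo_tool(increments=[0, 0.1, 0.1, 0, 0, 0, 0, 0.25, 0.2, 0, 0, 0, 0, 0.45, 0.3, 0, 0, 0, 0, 0.65, 0.35, 0, 0, 0, -0.04, 0.85, 0.4, 0, 0, 0])

```text
t: 8.35
ee_pos: [0.5696, 0.0706, 0.3103]
tcp_rot: [-3.131, -0.256, 0.001]
wrist_force: [0.1, 0.2, -3.1]
opening: 0.641
finger_force: 64.2
```

Emit:
servo_tool(increments=[0, 0.2, 0, 0, 0, 0, 0, 0.4, 0, 0, 0, 0, 0, 0.6, 0, 0, 0, 0, 0, 0.8, 0, 0, 0, -0.05, 1, 0, 0, 0, 0])

```text
invalid input at $.increments: expected a multiple of 6 numbers
```

Emit:
servo_tool(increments=[0, 0.2, 0, 0, 0, 0, 0, 0.4, 0, 0, 0, 0, 0, 0.6, 0, 0, 0, 0, 0, 0.8, 0, 0, 0, -0.05, 1, 0, 0, 0, 0])

```text
invalid input at $.increments: expected a multiple of 6 numbers
```

Emit:
servo_tool(increments=[-0.02, 0.2, 0, 0, 0, 0, -0.04, 0.4, 0, 0, 0, 0, -0.05, 0.6, 0, 0, 0, 0, -0.05, 0.75, 0, 0, 0, -0.05, 0.8, 0, 0, 0, 0])

```text
invalid input at $.increments: expected a multiple of 6 numbers
```

Emit:
servo_tool(increments=[0, 0.2, 0, 0, 0, 0, 0, 0.4, 0, 0, 0, 0, 0, 0.6, 0, 0, 0, 0, 0, 0.8, 0, 0, 0, 0, -0.05, 1, 0, 0, 0, 0])

```text
t: 8.98
ee_pos: [0.5659, 0.1499, 0.3103]
tcp_rot: [3.131, 0.254, 0.0]
wrist_force: [0.3, -0.7, -3.5]
opening: 0.645
finger_force: 64.2
```

Emit:
servo_tool(increments=[0, 0.2, 0, 0, 0, 0, 0, 0.4, 0, 0, 0, 0, 0, 0.6, 0, 0, 0, 0, 0, 0.8, 0, 0, 0, 0, -0.05, 1, 0, 0, 0, 0])

```text
t: 9.6
ee_pos: [0.5619, 0.2299, 0.3103]
tcp_rot: [3.131, 0.254, 0.0]
wrist_force: [0.0, 0.1, -3.0]
opening: 0.641
finger_force: 64.2
```

Emit:
servo_tool(increments=[0, 0.2, 0, 0, 0, 0, 0, 0.4, 0, 0, 0, 0, -0.02, 0.6, 0, 0, 0, 0, -0.04, 0.75, 0, 0, 0, 0, -0.04, 0.8, 0, 0, 0, 0])

```text
t: 10.22
ee_pos: [0.5582, 0.2941, 0.3103]
tcp_rot: [-3.131, -0.256, 0.0]
wrist_force: [0.0, 0.7, -2.9]
opening: 0.641
finger_force: 64.2
```

Emit:
servo_tool(increments=[0, 0, -0.2, 0, 0, 0, 0, 0, -0.4, 0, 0, 0, 0, 0, -0.55, 0, 0, 0, 0, 0, -0.62, 0, 0, 0, 0, 0, -0.62, 0, 0, 0])

```text
t: 10.85
ee_pos: [0.5586, 0.2927, 0.2602]
tcp_rot: [3.131, 0.254, -0.001]
wrist_force: [-0.1, 0.2, -3.9]
opening: 0.643
finger_force: 64.2
```

Run:
```python
from h import *
im,w=cloud("scene"); cv2.imwrite("pics/s1.png",cv2.resize(im[180:330,150:350,::-1],None,fx=3.5,fy=3.5,interpolation=cv2.INTER_CUBIC))
```

```text
(no output)
```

View pics/s1.png

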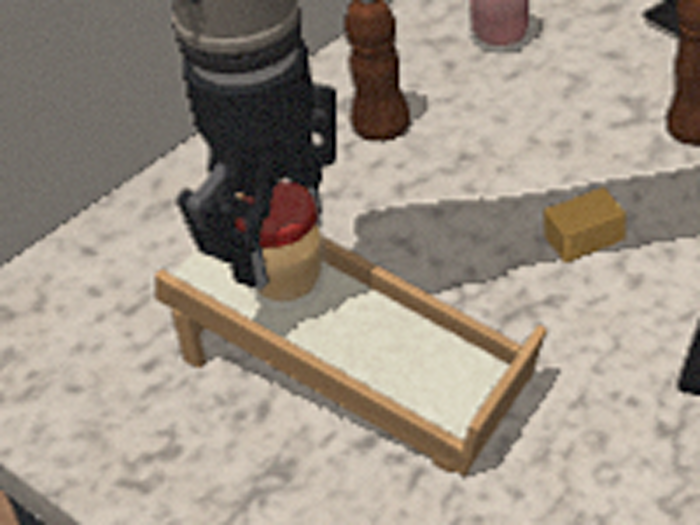

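The jar (crop 285,245) is held upright just above the lane floor, between the rails. I'll creep down to contact.

Emit:
servo_tool(increments=[0, 0, -0.01, 0, 0, 0, 0, 0, -0.02, 0, 0, 0, 0, 0, -0.03, 0, 0, 0, 0, 0, -0.04, 0, 0, 0, 0, 0, -0.04, 0, 0, 0])

```text
t: 11.52
ee_pos: [0.5586, 0.2929, 0.2574]
tcp_rot: [3.131, 0.254, -0.0]
wrist_force: [-0.8, 0.3, -2.0]
opening: 0.64
finger_force: 64.2
```

Emit:
servo_tool(increments=[0, 0, -0.01, 0, 0, 0, 0, 0, -0.015, 0, 0, 0, 0, 0, -0.02, 0, 0, 0, 0, 0, -0.02, 0, 0, 0, 0, 0, -0.02, 0, 0, 0])

```text
t: 12.15
ee_pos: [0.5586, 0.2929, 0.256]
tcp_rot: [3.131, 0.254, 0.0]
wrist_force: [-0.1, 0.3, -3.4]
opening: 0.645
finger_force: 64.2
```

Emit:
servo_tool(increments=[0, 0, -0.01, 0, 0, 0, 0, 0, -0.015, 0, 0, 0, 0, 0, -0.02, 0, 0, 0, 0, 0, -0.025, 0, 0, 0, 0, 0, -0.025, 0, 0, 0])

```text
t: 12.78
ee_pos: [0.5585, 0.2931, 0.2552]
tcp_rot: [3.131, 0.254, 0.0]
wrist_force: [-3.1, -1.6, 7.1]
opening: 0.638
finger_force: 65.1
```

Emit:
servo_tool(increments=[0, 0, 0.01, 0, 0, 0, 0, 0, 0.01, 0, 0, 0, 0, 0, 0.01, 0, 0, 0, 0, 0, 0.01, 0, 0, 0, 0, 0, 0.01, 0, 0, 0], fingers=1)

```text
t: 13.4
ee_pos: [0.5586, 0.2929, 0.2546]
tcp_rot: [3.131, 0.254, -0.0]
wrist_force: [0.5, 0.2, 0.3]
opening: 1.003
finger_force: 0.0
```

Emit:
servo_tool(increments=[0, 0, 0, 0, 0, 0, 0, 0, 0.1, 0, 0, 0, 0, 0, 0.3, 0, 0, 0, 0, 0, 0.6, 0, 0, 0, 0, 0, 0.9, 0, 0, 0])

```text
t: 14.02
ee_pos: [0.5587, 0.293, 0.3288]
tcp_rot: [-3.131, -0.254, -0.002]
wrist_force: [0.7, -0.0, -0.5]
opening: 1.007
finger_force: 0.0
```

Run:
```python
from h import *
im,w=cloud("scene"); cv2.imwrite("pics/s2.png",cv2.resize(im[150:330,150:350,::-1],None,fx=3,fy=3,interpolation=cv2.INTER_CUBIC))
```

```text
(no output)
```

View pics/s2.png

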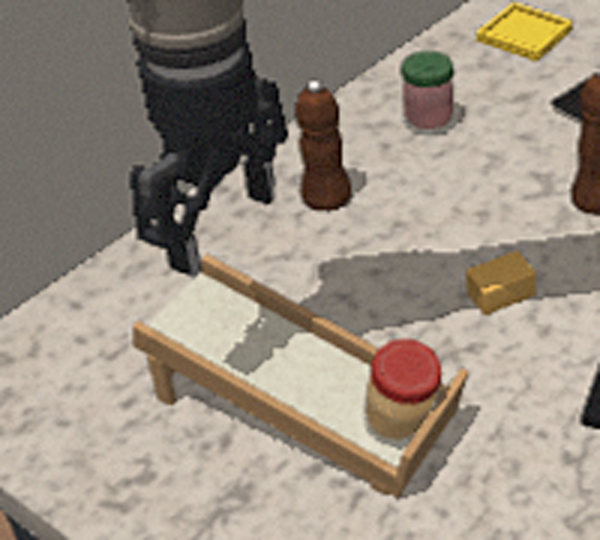

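The red jar stands against the stop (crop 402,390). Now the green jar.

Emit:
servo_tool(increments=[0, -0.15, 0.1, 0, 0, 0, 0, -0.35, 0.2, 0, 0, 0, 0, -0.55, 0.2, 0, 0, 0, 0, -0.78, 0.2, 0, 0, 0, 0, -1, 0.2, 0, 0, 0])

```text
t: 14.7
ee_pos: [0.5585, 0.211, 0.3422]
tcp_rot: [3.131, 0.253, -0.002]
wrist_force: [0.9, 0.2, 0.1]
opening: 1.0
finger_force: 0.0
```

Emit:
servo_tool(increments=[0, -0.2, 0, 0, 0, 0, 0, -0.4, 0, 0, 0, 0, 0, -0.6, 0, 0, 0, 0, 0, -0.8, 0, 0, 0, 0, 0, -1, 0, 0, 0, 0])

```text
t: 15.32
ee_pos: [0.5586, 0.1319, 0.3428]
tcp_rot: [3.131, 0.254, 0.0]
wrist_force: [0.1, 0.5, -0.2]
opening: 1.002
finger_force: 0.0
```

Emit:
servo_tool(increments=[0, -0.2, 0, 0, 0, 0, 0, -0.4, 0, 0, 0, 0, 0, -0.6, 0, 0, 0, 0, 0, -0.8, 0, 0, 0, 0, 0, -1, 0, 0, 0, 0])

```text
t: 15.95
ee_pos: [0.5586, 0.0518, 0.3428]
tcp_rot: [3.131, 0.254, 0.0]
wrist_force: [-0.8, 0.5, -0.8]
opening: 0.997
finger_force: 0.0
```

Emit:
servo_tool(increments=[0.05, -0.2, 0, 0, 0, 0, 0.15, -0.4, 0, 0, 0, 0, 0.25, -0.6, 0, 0, 0, 0, 0.38, -0.8, 0, 0, 0, 0, 0.5, -1, 0, 0, 0, 0])

```text
t: 16.58
ee_pos: [0.5995, -0.0282, 0.3427]
tcp_rot: [3.131, 0.254, 0.0]
wrist_force: [-0.1, 0.4, 0.3]
opening: 0.997
finger_force: 0.0
```

Emit:
servo_tool(increments=[0.2, -0.2, 0, 0, 0, 0, 0.4, -0.4, 0, 0, 0, 0, 0.65, -0.6, 0, 0, 0, 0, 0.85, -0.75, -0.1, 0, 0, 0, 0.98, -0.86, -0.3, 0, 0, 0])

```text
t: 17.2
ee_pos: [0.6782, -0.0972, 0.3186]
tcp_rot: [3.131, 0.253, 0.003]
wrist_force: [0.9, 0.2, 0.5]
opening: 1.001
finger_force: 0.0
```

Emit:
servo_tool(increments=[-0.01, 0.01, -0.1, 0, 0, 0, -0.01, 0.01, -0.25, 0, 0, 0, -0.01, 0.01, -0.4, 0, 0, 0, -0.01, 0.01, -0.55, 0, 0, 0, -0.01, 0.01, -0.75, 0, 0, 0])

```text
t: 17.82
ee_pos: [0.6763, -0.0949, 0.2583]
tcp_rot: [3.131, 0.255, 0.001]
wrist_force: [0.3, -0.3, -0.0]
opening: 0.999
finger_force: 0.0
```

Emit:
servo_tool(increments=[0, 0, -0.2, 0, 0, 0, 0, 0, -0.4, 0, 0, 0, 0, 0, -0.6, 0, 0, 0, 0, 0, -0.7, 0, 0, 0, 0, 0, -0.75, 0, 0, 0])

```text
t: 18.45
ee_pos: [0.6762, -0.0951, 0.1981]
tcp_rot: [-3.131, -0.254, 0.001]
wrist_force: [0.3, 0.5, 0.1]
opening: 0.998
finger_force: 0.0
```

Emit:
servo_tool(increments=[0, 0, 0, 0, 0, 0, 0, 0, 0, 0, 0, 0, 0, 0, 0, 0, 0, 0, 0, 0, 0, 0, 0, 0, 0, 0, 0, 0, 0, 0], fingers=-1)

```text
t: 19.08
ee_pos: [0.6768, -0.0951, 0.1999]
tcp_rot: [3.131, 0.254, 0.003]
wrist_force: [-0.1, 0.8, 5.5]
opening: 0.666
finger_force: 64.9
```

Emit:
servo_tool(increments=[0, 0, 0.15, 0, 0, 0, 0, 0, 0.35, 0, 0, 0, 0, 0, 0.6, 0, 0, 0, 0, 0, 0.8, 0, 0, 0, 0, 0, 1, 0, 0, 0])

```text
t: 19.7
ee_pos: [0.6762, -0.0951, 0.2802]
tcp_rot: [3.131, 0.254, 0.001]
wrist_force: [0.0, -0.2, -3.0]
opening: 0.662
finger_force: 64.6
```

Emit:
servo_tool(increments=[-0.2, 0.1, 0.1, 0, 0, 0, -0.4, 0.25, 0.2, 0, 0, 0, -0.6, 0.45, 0.3, 0, 0, 0, -0.8, 0.65, 0.38, 0, 0, 0, -1, 0.86, 0.38, 0, 0, 0])

```text
t: 20.32
ee_pos: [0.5959, -0.0258, 0.3106]
tcp_rot: [3.131, 0.254, 0.003]
wrist_force: [1.0, -0.3, -2.5]
opening: 0.667
finger_force: 64.7
```

Emit:
servo_tool(increments=[-0.15, 0.2, 0, 0, 0, 0, -0.25, 0.4, 0, 0, 0, 0, -0.35, 0.6, 0, 0, 0, 0, -0.4, 0.8, 0, 0, 0, 0, -0.4, 1, 0, 0, 0, 0])

```text
t: 20.95
ee_pos: [0.5642, 0.0548, 0.3091]
tcp_rot: [3.131, 0.254, 0.0]
wrist_force: [0.3, 0.4, -2.8]
opening: 0.662
finger_force: 64.7
```

Emit:
servo_tool(increments=[0, 0.2, 0, 0, 0, 0, 0, 0.4, 0, 0, 0, 0, 0, 0.6, 0, 0, 0, 0, 0, 0.8, 0, 0, 0, 0, 0, 1, 0, 0, 0, 0])

```text
t: 21.58
ee_pos: [0.5642, 0.1348, 0.3091]
tcp_rot: [3.131, 0.254, -0.0]
wrist_force: [1.4, 0.6, -3.2]
opening: 0.662
finger_force: 64.7
```

Emit:
servo_tool(increments=[0, 0.2, 0, 0, 0, 0, 0, 0.4, 0, 0, 0, 0, 0, 0.6, 0, 0, 0, 0, 0, 0.8, 0, 0, 0, 0, 0, 1, 0, 0, 0, 0])

```text
t: 22.2
ee_pos: [0.5642, 0.2147, 0.3091]
tcp_rot: [3.131, 0.254, 0.0]
wrist_force: [0.4, -0.2, -2.7]
opening: 0.663
finger_force: 64.6
```

Emit:
servo_tool(increments=[-0.02, 0.2, 0, 0, 0, 0, -0.04, 0.45, 0, 0, 0, 0, -0.07, 0.7, 0, 0, 0, 0, -0.07, 0.9, 0, 0, 0, 0, -0.07, 0.98, 0, 0, 0, 0])

```text
t: 22.82
ee_pos: [0.5582, 0.2939, 0.3091]
tcp_rot: [-3.131, -0.257, 0.0]
wrist_force: [-0.2, 0.2, -3.1]
opening: 0.663
finger_force: 64.6
```

Emit:
servo_tool(increments=[0, 0, -0.2, 0, 0, 0, 0, 0, -0.4, 0, 0, 0, 0, 0, -0.55, 0, 0, 0, 0, 0, -0.63, 0, 0, 0, 0, 0, -0.65, 0, 0, 0])

```text
t: 23.45
ee_pos: [0.5587, 0.2919, 0.257]
tcp_rot: [3.131, 0.254, -0.001]
wrist_force: [-0.3, -0.3, 0.1]
opening: 0.663
finger_force: 64.9
```

Emit:
servo_tool(increments=[0, 0, -0.01, 0, 0, 0, 0, 0, -0.015, 0, 0, 0, 0, 0, -0.02, 0, 0, 0, 0, 0, -0.02, 0, 0, 0, 0, 0, -0.02, 0, 0, 0])

```text
t: 24.08
ee_pos: [0.5587, 0.2923, 0.2568]
tcp_rot: [-3.131, -0.254, -0.001]
wrist_force: [-2.9, -2.7, 6.1]
opening: 0.664
finger_force: 65.6
```

Contact, so I release.

Emit:
servo_tool(increments=[0, 0, 0.01, 0, 0, 0, 0, 0, 0.01, 0, 0, 0, 0, 0, 0.01, 0, 0, 0, 0, 0, 0.01, 0, 0, 0, 0, 0, 0.01, 0, 0, 0], fingers=1)

```text
t: 24.7
ee_pos: [0.5586, 0.2921, 0.2563]
tcp_rot: [3.131, 0.254, -0.0]
wrist_force: [-1.0, -0.6, -0.3]
opening: 0.997
finger_force: 0.0
```

Emit:
servo_tool(increments=[0, 0, 0, 0, 0, 0, 0, 0, 0.1, 0, 0, 0, 0, 0, 0.3, 0, 0, 0, 0, 0, 0.65, 0, 0, 0, 0, 0, 1, 0, 0, 0])

```text
t: 25.32
ee_pos: [0.5587, 0.2922, 0.3385]
tcp_rot: [-3.131, -0.254, -0.002]
wrist_force: [-0.4, 0.9, 0.8]
opening: 1.0
finger_force: 0.0
```

Run:
```python
from h import *
im,w=cloud("scene"); cv2.imwrite("pics/s3.png",cv2.resize(im[130:330,150:430,::-1],None,fx=2.5,fy=2.5,interpolation=cv2.INTER_CUBIC))
```

```text
(no output)
```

View pics/s3.png

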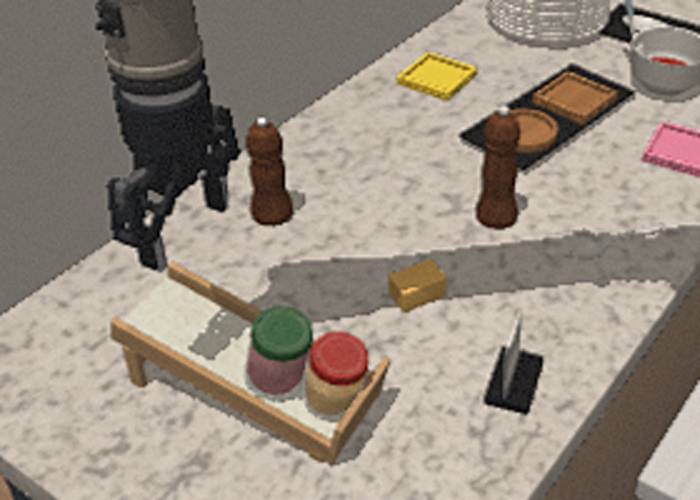

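Both jars stand in the lane: red at the stop (crop 337,370), green behind it (280,348). Next is the tall mill.

Emit:
servo_tool(increments=[0, -0.15, 0.15, 0, 0, 0, -0.05, -0.3, 0.3, 0, 0, 0, -0.1, -0.5, 0.35, 0, 0, 0, -0.18, -0.72, 0.35, 0, 0, 0, -0.25, -0.95, 0.35, 0, 0, 0])

```text
t: 26.0
ee_pos: [0.5379, 0.2144, 0.3637]
tcp_rot: [3.131, 0.253, -0.002]
wrist_force: [0.2, -0.0, 0.5]
opening: 0.998
finger_force: 0.0
```

Emit:
servo_tool(increments=[-0.05, -0.19, 0, 0, 0, 0, -0.1, -0.38, 0, 0, 0, 0, -0.15, -0.57, 0, 0, 0, 0, -0.2, -0.76, 0, 0, 0, 0, -0.25, -0.95, 0, 0, 0, 0])

```text
t: 26.62
ee_pos: [0.5184, 0.1392, 0.3644]
tcp_rot: [3.131, 0.254, 0.0]
wrist_force: [0.4, -0.4, -0.1]
opening: 1.0
finger_force: 0.0
```

Emit:
servo_tool(increments=[-0.05, -0.19, 0, 0, 0, 0, -0.1, -0.38, 0, 0, 0, 0, -0.15, -0.57, 0, 0, 0, 0, -0.2, -0.76, 0, 0, 0, 0, -0.25, -0.95, 0, 0, 0, 0])

```text
t: 27.25
ee_pos: [0.4983, 0.0631, 0.3644]
tcp_rot: [3.131, 0.254, 0.0]
wrist_force: [0.8, -0.3, 0.7]
opening: 1.0
finger_force: 0.0
```

Emit:
servo_tool(increments=[-0.05, -0.19, 0, 0, 0, 0, -0.1, -0.38, 0, 0, 0, 0, -0.15, -0.57, 0, 0, 0, 0, -0.2, -0.76, 0, 0, 0, 0, -0.25, -0.95, 0, 0, 0, 0])

```text
t: 27.88
ee_pos: [0.4784, -0.0129, 0.3644]
tcp_rot: [3.131, 0.254, 0.0]
wrist_force: [-0.2, 0.3, 0.2]
opening: 0.998
finger_force: 0.0
```

Emit:
servo_tool(increments=[-0.06, -0.19, 0, 0, 0, 0, -0.12, -0.4, 0, 0, 0, 0, -0.2, -0.65, 0, 0, 0, 0, -0.25, -0.85, 0, 0, 0, 0, -0.27, -0.93, 0, 0, 0, 0])

```text
t: 28.5
ee_pos: [0.4567, -0.0875, 0.3644]
tcp_rot: [3.131, 0.252, 0.0]
wrist_force: [0.4, -0.6, -0.0]
opening: 1.003
finger_force: 0.0
```

Emit:
servo_tool(increments=[0, 0, -0.2, 0, 0, 0, 0, 0, -0.4, 0, 0, 0, 0, 0, -0.65, 0, 0, 0, 0, 0, -0.85, 0, 0, 0, 0, 0, -0.95, 0, 0, 0])

```text
t: 29.12
ee_pos: [0.4566, -0.0858, 0.2867]
tcp_rot: [-3.131, -0.256, 0.004]
wrist_force: [0.5, 1.2, 0.2]
opening: 0.998
finger_force: 0.0
```

Emit:
servo_tool(increments=[0, 0, 0, 0, 0, 0, 0, 0, 0, 0, 0, 0, 0, 0, 0, 0, 0, 0, 0, 0, 0, 0, 0, 0, 0, 0, 0, 0, 0, 0], fingers=-1)

```text
t: 29.75
ee_pos: [0.4576, -0.0862, 0.2895]
tcp_rot: [3.131, 0.254, 0.003]
wrist_force: [-0.4, 0.2, 6.3]
opening: 0.463
finger_force: 60.6
```

Emit:
servo_tool(increments=[0, 0, 0, 0, 0, 0, 0, 0, 0.02, 0, 0, 0, 0, 0, 0.05, 0, 0, 0, 0, 0, 0.08, 0, 0, 0, 0, 0, 0.1, 0, 0, 0])

```text
t: 30.38
ee_pos: [0.4569, -0.0864, 0.2964]
tcp_rot: [3.131, 0.254, -0.0]
wrist_force: [0.2, -0.3, -1.1]
opening: 0.462
finger_force: 60.5
```

Emit:
servo_tool(increments=[0, 0, 0.15, 0, 0, 0, 0, -0.05, 0.35, 0, 0, 0, 0, -0.15, 0.5, 0, 0, 0, 0.05, -0.3, 0.6, 0, 0, 0, 0.1, -0.5, 0.6, 0, 0, 0])

```text
t: 31.0
ee_pos: [0.4656, -0.1274, 0.3453]
tcp_rot: [3.13, 0.254, 0.003]
wrist_force: [-0.5, 0.5, -1.7]
opening: 0.46
finger_force: 60.7
```

Emit:
servo_tool(increments=[0.03, -0.2, 0, 0, 0, 0, 0.06, -0.4, 0, 0, 0, 0, 0.09, -0.6, 0, 0, 0, 0, 0.12, -0.8, 0, 0, 0, 0, 0.15, -1, 0, 0, 0, 0])

```text
t: 31.62
ee_pos: [0.4772, -0.2074, 0.3443]
tcp_rot: [3.131, 0.254, -0.0]
wrist_force: [-0.6, -0.3, -1.6]
opening: 0.459
finger_force: 60.7
```

Emit:
servo_tool(increments=[0.03, -0.2, 0, 0, 0, 0, 0.06, -0.4, 0, 0, 0, 0, 0.09, -0.6, 0, 0, 0, 0, 0.12, -0.8, 0, 0, 0, 0, 0.15, -1, 0, 0, 0, 0])

```text
t: 32.25
ee_pos: [0.4892, -0.2874, 0.3443]
tcp_rot: [3.131, 0.254, -0.0]
wrist_force: [0.6, -0.7, -1.1]
opening: 0.459
finger_force: 60.7
```

Emit:
servo_tool(increments=[0.03, -0.2, 0, 0, 0, 0, 0.06, -0.4, 0, 0, 0, 0, 0.09, -0.65, 0, 0, 0, 0, 0.11, -0.9, 0, 0, 0, 0, 0.11, -1, 0, 0, 0, 0])

```text
t: 32.88
ee_pos: [0.4974, -0.3684, 0.3443]
tcp_rot: [3.131, 0.251, -0.0]
wrist_force: [-0.6, -1.2, -1.7]
opening: 0.457
finger_force: 60.7
```

Emit:
servo_tool(increments=[0, -0.04, -0.1, 0, 0, 0, 0, -0.06, -0.15, 0, 0, 0, 0, -0.06, -0.2, 0, 0, 0, 0, -0.06, -0.25, 0, 0, 0, 0, -0.06, -0.25, 0, 0, 0])

```text
t: 33.5
ee_pos: [0.4978, -0.3707, 0.3239]
tcp_rot: [-3.131, -0.255, 0.001]
wrist_force: [-0.3, 0.0, -1.8]
opening: 0.462
finger_force: 60.7
```

Run:
```python
from h import *
im,w=cloud("scene"); cv2.imwrite("pics/s4.png",cv2.resize(im[90:230,270:490,::-1],None,fx=3.4,fy=3.4,interpolation=cv2.INTER_CUBIC))
print(bot.get_obs()["ee_pos"])
# mill axis estimate by depth at foot/body
c=(.498,-.371)
from scipy.optimize import least_squares
for z0,z1,r in ((.04,.055,.026),):
    q=w.reshape(-1,3); q=q[(np.hypot(*(q[:,:2]-c).T)<.05)&(q[:,2]>z0)&(q[:,2]<z1)]; print(len(q),least_squares(lambda a:np.hypot(q[:,0]-a[0],q[:,1]-a[1])-r,c,loss="soft_l1",f_scale=.002).x)
```

```text
[ 0.49787367 -0.37083062  0.32426605]
64 [ 0.49632709 -0.37043968]
```

View pics/s4.png

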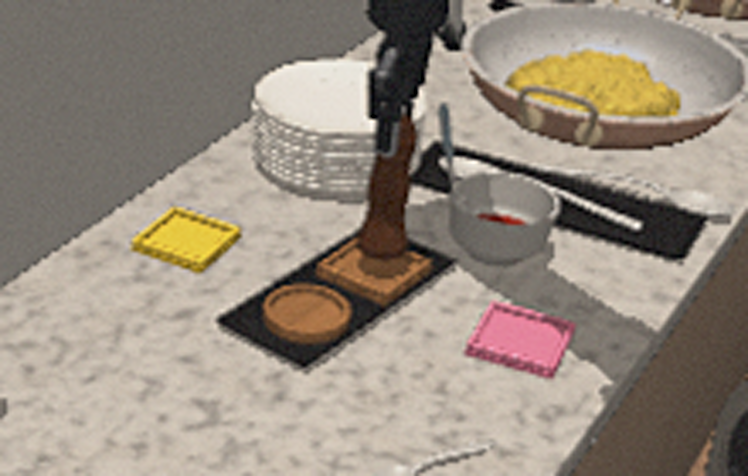

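The tall mill hangs over the square coaster (crop 385,250), about 27 mm up. I lower it.

Emit:
servo_tool(increments=[0, 0, -0.08, 0, 0, 0, 0, 0, -0.16, 0, 0, 0, 0, 0, -0.24, 0, 0, 0, 0, 0, -0.3, 0, 0, 0, 0, 0, -0.32, 0, 0, 0])

```text
t: 34.17
ee_pos: [0.4979, -0.371, 0.2986]
tcp_rot: [-3.131, -0.254, 0.0]
wrist_force: [-0.1, 1.1, 3.6]
opening: 0.455
finger_force: 61.2
```

Emit:
servo_tool(increments=[0, 0, -0.01, 0, 0, 0, 0, 0, -0.015, 0, 0, 0, 0, 0, -0.02, 0, 0, 0, 0, 0, -0.02, 0, 0, 0, 0, 0, -0.02, 0, 0, 0])

```text
t: 34.8
ee_pos: [0.4982, -0.3708, 0.2986]
tcp_rot: [3.131, 0.255, 0.002]
wrist_force: [-1.4, 2.6, 7.1]
opening: 0.458
finger_force: 61.5
```

Emit:
servo_tool(increments=[0, 0, 0.01, 0, 0, 0, 0, 0, 0.01, 0, 0, 0, 0, 0, 0.01, 0, 0, 0, 0, 0, 0.01, 0, 0, 0, 0, 0, 0.01, 0, 0, 0], fingers=1)

```text
t: 35.42
ee_pos: [0.4978, -0.3711, 0.2978]
tcp_rot: [3.131, 0.254, -0.0]
wrist_force: [-0.2, -0.6, -0.0]
opening: 0.998
finger_force: 0.0
```

Emit:
servo_tool(increments=[0, 0, 0.05, 0, 0, 0, 0, 0, 0.2, 0, 0, 0, 0, 0, 0.45, 0, 0, 0, 0, 0, 0.7, 0, 0, 0, 0, 0, 0.95, 0, 0, 0])

```text
t: 36.05
ee_pos: [0.4979, -0.3712, 0.3757]
tcp_rot: [3.13, 0.254, 0.002]
wrist_force: [-0.3, -0.4, -0.7]
opening: 1.001
finger_force: 0.0
```

```bash
cat > mill.py <<'E'
from h import *
import sys
from scipy.optimize import least_squares
im,w=cloud("scene"); q=w.reshape(-1,3); c=np.array([float(sys.argv[1]),float(sys.argv[2])])
for z0,z1,r in ((.02,.034,.026),(.12,.155,.021) if sys.argv[3]=="t" else (.104,.135,.021)):
    k=q[(np.hypot(*(q[:,:2]-c).T)<.045)&(q[:,2]>z0)&(q[:,2]<z1)]
    if len(k)>8: print(z0,len(k),least_squares(lambda a:np.hypot(k[:,0]-a[0],k[:,1]-a[1])-r,c,loss="soft_l1",f_scale=.002).x.round(4))
if len(sys.argv)>4: cv2.imwrite(sys.argv[4],cv2.resize(im[90:230,270:490,::-1],None,fx=3.4,fy=3.4,interpolation=cv2.INTER_CUBIC))
E
python3 mill.py .498 -.371 t; python3 mill.py .68 .068 s
```

```text
0.02 58 [ 0.4979 -0.3712]
0.12 125 [ 0.4979 -0.3711]
0.02 77 [0.6834 0.0658]
0.104 152 [0.6836 0.0659]
```

The tall mill stands upright in the square coaster at (0.498,-0.371). On to the short mill.

Emit:
servo_tool(increments=[0.06, 0.15, 0, 0, 0, 0, 0.13, 0.32, 0, 0, 0, 0, 0.2, 0.5, 0, 0, 0, 0, 0.29, 0.7, 0, 0, 0, 0, 0.38, 0.91, 0, 0, 0, 0])

```text
t: 36.78
ee_pos: [0.5289, -0.2968, 0.3738]
tcp_rot: [-3.131, -0.255, 0.0]
wrist_force: [-0.7, -0.8, -0.1]
opening: 1.0
finger_force: 0.0
```

Emit:
servo_tool(increments=[0.08, 0.18, 0, 0, 0, 0, 0.16, 0.36, 0, 0, 0, 0, 0.23, 0.54, 0, 0, 0, 0, 0.3, 0.73, 0, 0, 0, 0, 0.38, 0.91, 0, 0, 0, 0])

```text
t: 37.4
ee_pos: [0.5589, -0.2245, 0.374]
tcp_rot: [3.131, 0.254, -0.0]
wrist_force: [0.2, -0.4, 0.3]
opening: 0.998
finger_force: 0.0
```

Emit:
servo_tool(increments=[0.08, 0.18, 0, 0, 0, 0, 0.16, 0.36, 0, 0, 0, 0, 0.23, 0.54, 0, 0, 0, 0, 0.3, 0.73, 0, 0, 0, 0, 0.38, 0.91, 0, 0, 0, 0])

```text
t: 38.02
ee_pos: [0.5894, -0.1516, 0.374]
tcp_rot: [3.131, 0.254, 0.0]
wrist_force: [-0.3, -0.9, 0.4]
opening: 1.003
finger_force: 0.0
```

Emit:
servo_tool(increments=[0.08, 0.18, 0, 0, 0, 0, 0.16, 0.36, 0, 0, 0, 0, 0.23, 0.54, 0, 0, 0, 0, 0.3, 0.73, 0, 0, 0, 0, 0.38, 0.91, 0, 0, 0, 0])

```text
t: 38.65
ee_pos: [0.6198, -0.0788, 0.374]
tcp_rot: [3.131, 0.254, -0.0]
wrist_force: [0.8, 0.1, -1.5]
opening: 1.002
finger_force: 0.0
```

Emit:
servo_tool(increments=[0.08, 0.18, 0, 0, 0, 0, 0.16, 0.36, 0, 0, 0, 0, 0.23, 0.54, 0, 0, 0, 0, 0.3, 0.73, 0, 0, 0, 0, 0.38, 0.91, 0, 0, 0, 0])

```text
t: 39.28
ee_pos: [0.6502, -0.006, 0.374]
tcp_rot: [3.131, 0.254, 0.0]
wrist_force: [1.4, 0.2, 0.3]
opening: 1.002
finger_force: 0.0
```

Emit:
servo_tool(increments=[0.1, 0.2, 0, 0, 0, 0, 0.2, 0.4, 0, 0, 0, 0, 0.3, 0.65, 0, 0, 0, 0, 0.38, 0.85, 0, 0, 0, 0, 0.4, 0.93, 0, 0, 0, 0])

```text
t: 39.9
ee_pos: [0.6821, 0.0693, 0.3738]
tcp_rot: [-3.13, -0.257, 0.0]
wrist_force: [-0.3, -0.6, 0.5]
opening: 0.998
finger_force: 0.0
```

Emit:
servo_tool(increments=[0, 0, -0.1, 0, 0, 0, 0, 0, -0.2, 0, 0, 0, 0, 0, -0.35, 0, 0, 0, 0, 0, -0.45, 0, 0, 0, 0, 0, -0.5, 0, 0, 0])

```text
t: 40.52
ee_pos: [0.6816, 0.067, 0.3329]
tcp_rot: [3.131, 0.254, -0.002]
wrist_force: [-0.0, 0.2, 0.1]
opening: 1.0
finger_force: 0.0
```

Down to 0.268, close, and lift a little.

Emit:
servo_tool(increments=[0, 0, -0.2, 0, 0, 0, 0, 0, -0.4, 0, 0, 0, 0, 0, -0.6, 0, 0, 0, 0, 0, -0.75, 0, 0, 0, 0, 0, -0.82, 0, 0, 0])

```text
t: 41.15
ee_pos: [0.6816, 0.0673, 0.267]
tcp_rot: [3.131, 0.254, -0.002]
wrist_force: [0.3, 0.3, 0.4]
opening: 1.0
finger_force: 0.0
```

Emit:
servo_tool(increments=[0, 0, 0, 0, 0, 0, 0, 0, 0, 0, 0, 0, 0, 0, 0, 0, 0, 0, 0, 0, 0, 0, 0, 0, 0, 0, 0, 0, 0, 0], fingers=-1)

```text
t: 41.78
ee_pos: [0.6823, 0.0678, 0.2696]
tcp_rot: [-3.131, -0.255, -0.004]
wrist_force: [-0.9, 1.2, 5.4]
opening: 0.45
finger_force: 60.7
```

Emit:
servo_tool(increments=[0, 0, 0.1, 0, 0, 0, 0, 0, 0.3, 0, 0, 0, 0, 0, 0.5, 0, 0, 0, 0, 0, 0.7, 0, 0, 0, 0, 0, 0.8, 0, 0, 0])

```text
t: 42.4
ee_pos: [0.6822, 0.0673, 0.3343]
tcp_rot: [3.131, 0.254, 0.004]
wrist_force: [-0.0, 0.0, -2.9]
opening: 0.452
finger_force: 60.5
```

Emit:
servo_tool(increments=[-0.06, -0.12, 0, 0, 0, 0, -0.14, -0.28, 0, 0, 0, 0, -0.23, -0.45, 0, 0, 0, 0, -0.32, -0.62, 0, 0, 0, 0, -0.42, -0.81, 0, 0, 0, 0])

```text
t: 43.02
ee_pos: [0.6476, 0.0013, 0.3322]
tcp_rot: [3.131, 0.254, -0.001]
wrist_force: [0.0, -0.4, -0.8]
opening: 0.448
finger_force: 60.5
```

Emit:
servo_tool(increments=[-0.08, -0.16, 0, 0, 0, 0, -0.16, -0.32, 0, 0, 0, 0, -0.25, -0.48, 0, 0, 0, 0, -0.33, -0.64, 0, 0, 0, 0, -0.42, -0.81, 0, 0, 0, 0])

```text
t: 43.65
ee_pos: [0.6142, -0.063, 0.3324]
tcp_rot: [3.131, 0.255, 0.0]
wrist_force: [-0.1, -0.7, -2.8]
opening: 0.443
finger_force: 60.5
```

Emit:
servo_tool(increments=[-0.08, -0.16, 0, 0, 0, 0, -0.16, -0.32, 0, 0, 0, 0, -0.25, -0.48, 0, 0, 0, 0, -0.33, -0.64, 0, 0, 0, 0, -0.42, -0.81, 0, 0, 0, 0])

```text
t: 44.28
ee_pos: [0.5806, -0.1279, 0.3324]
tcp_rot: [3.131, 0.254, 0.0]
wrist_force: [0.8, -0.6, -1.9]
opening: 0.454
finger_force: 60.5
```

Emit:
servo_tool(increments=[-0.08, -0.16, 0, 0, 0, 0, -0.16, -0.32, 0, 0, 0, 0, -0.25, -0.48, 0, 0, 0, 0, -0.33, -0.64, 0, 0, 0, 0, -0.42, -0.81, 0, 0, 0, 0])

```text
t: 44.9
ee_pos: [0.547, -0.1927, 0.3324]
tcp_rot: [3.131, 0.255, 0.0]
wrist_force: [-0.5, -0.5, -1.9]
opening: 0.451
finger_force: 60.5
```

Emit:
servo_tool(increments=[-0.1, -0.2, 0, 0, 0, 0, -0.2, -0.4, 0, 0, 0, 0, -0.32, -0.62, 0, 0, 0, 0, -0.4, -0.78, 0, 0, 0, 0, -0.43, -0.82, 0, 0, 0, 0])

```text
t: 45.52
ee_pos: [0.5123, -0.2589, 0.3323]
tcp_rot: [3.131, 0.251, -0.0]
wrist_force: [0.5, 0.2, -2.7]
opening: 0.451
finger_force: 60.5
```

Emit:
servo_tool(increments=[0, 0, -0.08, 0, 0, 0, 0, 0, -0.16, 0, 0, 0, 0, 0, -0.24, 0, 0, 0, 0, 0, -0.3, 0, 0, 0, 0, 0, -0.35, 0, 0, 0])

```text
t: 46.15
ee_pos: [0.5131, -0.2573, 0.3039]
tcp_rot: [-3.131, -0.255, 0.0]
wrist_force: [-0.8, 0.3, -2.5]
opening: 0.45
finger_force: 60.5
```

```bash
python3 mill.py .513 -.2575 s pics/s5.png
```

```text
0.104 104 [ 0.5128 -0.2583]
```

View pics/s5.png

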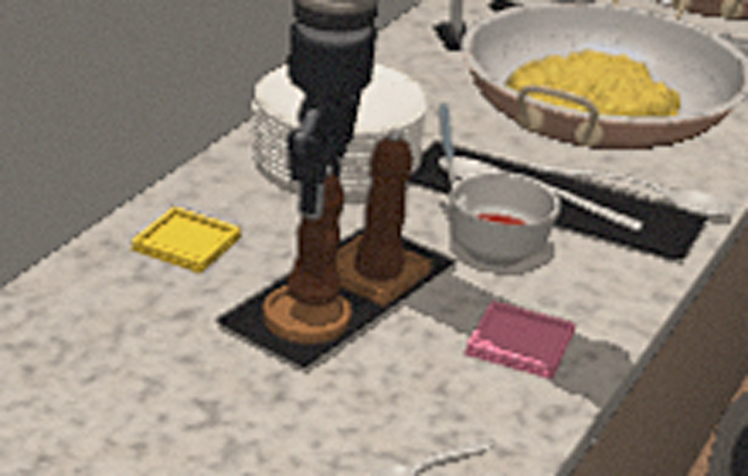

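The tall mill stands in the square coaster (crop 378,270), and the short one hangs over the round coaster (315,300).

Emit:
servo_tool(increments=[0, 0, -0.08, 0, 0, 0, 0, 0, -0.16, 0, 0, 0, 0, 0, -0.24, 0, 0, 0, 0, 0, -0.29, 0, 0, 0, 0, 0, -0.31, 0, 0, 0])

```text
t: 46.82
ee_pos: [0.513, -0.2575, 0.2792]
tcp_rot: [-3.131, -0.254, 0.001]
wrist_force: [0.1, 0.2, -2.0]
opening: 0.447
finger_force: 60.5
```

Emit:
servo_tool(increments=[0, 0, -0.01, 0, 0, 0, 0, 0, -0.015, 0, 0, 0, 0, 0, -0.02, 0, 0, 0, 0, 0, -0.02, 0, 0, 0, 0, 0, -0.02, 0, 0, 0])

```text
t: 47.45
ee_pos: [0.513, -0.2575, 0.278]
tcp_rot: [3.131, 0.254, 0.0]
wrist_force: [-0.1, 0.1, -2.0]
opening: 0.453
finger_force: 60.5
```

Emit:
servo_tool(increments=[0, 0, -0.01, 0, 0, 0, 0, 0, -0.015, 0, 0, 0, 0, 0, -0.02, 0, 0, 0, 0, 0, -0.02, 0, 0, 0, 0, 0, -0.02, 0, 0, 0])

```text
t: 48.08
ee_pos: [0.5136, -0.2574, 0.2776]
tcp_rot: [3.131, 0.254, 0.003]
wrist_force: [-1.2, 0.7, 6.0]
opening: 0.453
finger_force: 61.3
```

Contact at floor height, so I release and retreat.

Emit:
servo_tool(increments=[0, 0, 0.01, 0, 0, 0, 0, 0, 0.01, 0, 0, 0, 0, 0, 0.01, 0, 0, 0, 0, 0, 0.01, 0, 0, 0, 0, 0, 0.01, 0, 0, 0], fingers=1)

```text
t: 48.7
ee_pos: [0.513, -0.2575, 0.2771]
tcp_rot: [3.131, 0.254, -0.0]
wrist_force: [-0.8, 0.1, -0.2]
opening: 1.0
finger_force: 0.0
```

Emit:
servo_tool(increments=[0, 0, 0.05, 0, 0, 0, 0, 0, 0.2, 0, 0, 0, 0, 0, 0.45, 0, 0, 0, 0, 0, 0.7, 0, 0, 0, 0, 0, 1, 0, 0, 0])

```text
t: 49.32
ee_pos: [0.5129, -0.2575, 0.3586]
tcp_rot: [3.131, 0.254, 0.001]
wrist_force: [0.3, 0.0, 0.6]
opening: 0.995
finger_force: 0.0
```

Emit:
servo_tool(increments=[0, 0, 0.2, 0, 0, 0, 0, 0, 0.4, 0, 0, 0, 0, 0, 0.6, 0, 0, 0, 0, 0, 0.8, 0, 0, 0, 0, 0, 0.9, 0, 0, 0])

```text
t: 49.95
ee_pos: [0.5132, -0.2576, 0.4304]
tcp_rot: [3.131, 0.254, 0.002]
wrist_force: [-0.8, 0.3, -0.2]
opening: 1.002
finger_force: 0.0
```

```bash
python3 mill.py .513 -.2575 s; python3 mill.py .498 -.371 t
python3 - <<'E'
from h import *
im,w=cloud("scene"); cv2.imwrite("pics/s6.png",im[60:360,100:500,::-1].repeat(2,0).repeat(2,1)[:600])
E
```

```text
0.02 69 [ 0.5135 -0.2579]
0.104 131 [ 0.513  -0.2575]
0.02 60 [ 0.4983 -0.3713]
0.12 127 [ 0.4975 -0.3711]
```

View pics/s6.png

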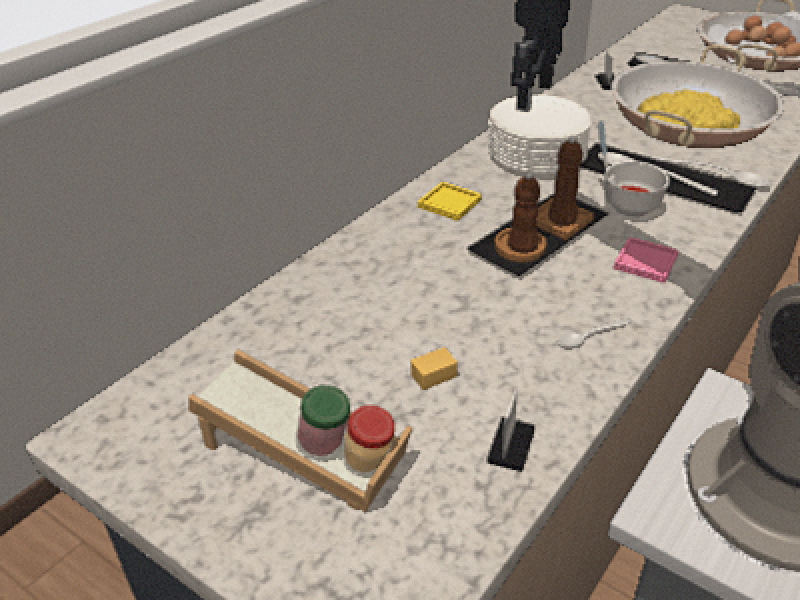

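Both jars are in the lane at (368,437) and (325,420). The mills stand in their coasters at (523,220) and (567,190), and the cheese hasn't moved. I'll hand it in.

```bash
python3 -c "
from station import sign_off
print(sign_off())"
```

```text
the job is handed in; nothing more can be done
None
```

The job is handed in: both jars went into the lane first (red against the stop, green right behind it), then the tall mill into the square coaster and the short mill into the round one; the last picture showed all four standing in place and the cheese not moved.

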